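# Release and lower a ratchet rest at the glass torch

## Task

The graphite-padded rest by the torch is parked up on its ratchet. With the fingertips, press the pawl's thumb tab fully down so that the pawl comes free of the teeth, then push the raised arm down past its teeth until it lies level on its stop. Leave the pawl free, and leave the loose things on the bench where they are.

Things in the scene. Friction and masses are not known exactly. Their poses are not given: they have to be found in the camera images.
- rest: bolted-down ratchet rest: dark steel base plate 200 x 90 x 12 mm with grey upright cheeks up to 178 mm above the table. Origin: centre of the plate's underside, z up; x runs along the rest, from the thumb tab (-x side) to the graphite pad (+x side). Arm hinge along y at (0, 0, 110) mm; pawl pivot parallel to it at (-58, 0, 166.5) mm
- rest_arm (a joint): angle of the arm above level, rad: 0 = level on its stop, 0.72 to 0.85 = parked up at the start. Stiff hinge, stays where left; with the pawl free the pad goes down under 3 to 8 N. A 60 mm radius toothed quadrant is fixed to the arm round the hinge; with the pawl in, the arm is locked both ways but for about 0.06 rad of play
- rest_pawl (a joint): angle of the pawl, rad: 0 = nose down between the teeth (locked), 0.40 = tab pressed fully, against its stop; the nose clears the teeth above about 0.15. Pressing the tab takes 3 to 4 N; no spring, the pawl stays where it is left
- tab_top (a point): centre of the top face of the pawl's dark steel thumb tab (32 x 30 mm, 6 mm thick): locked, 67 mm outward (rest's -x) of the pawl pivot and 188 mm above the table; it swings down about 27 mm to its stop. Axes turn with the pawl, as the rest's when locked
- pad_top (a point): centre of the upper face of the graphite pad (75 mm along the arm x 50 mm wide x 12 mm thick) at the arm's free end: 190 mm from the hinge axis along the arm and 19 mm above the arm's centre line (129 mm above the table when level). x points outward along the arm, z out of the pad's face
- rest_hinge (a point): point on the arm's hinge axis, mid-thickness, 110 mm above the table; axes turn with the arm
- paddle: loose graphite paddle lying flat: blade 85 x 45 x 12 mm, wooden handle 18 mm thick, 175 mm long in all; origin under it
- marver: loose plain graphite block 75 x 55 x 24 mm; origin at the centre of its underside
- mandrel_cup: loose white ceramic cup, 64 mm wide, 75 mm tall; origin at the centre of its underside
- frit_jar: loose amber glass jar with steel cap, 54 mm wide, 70 mm tall; origin at the centre of its underside
- bead_jar: loose green glass jar with steel cap, 60 mm wide, 85 mm tall; origin at the centre of its underside
- brick: loose pale kiln brick 110 x 60 x 45 mm; origin at the centre of its underside
- pick: loose hand pick with wooden handle, 170 mm long, lying flat; origin under it

How it is judged (in metres and radians):
On the way, in this order (a step that is already met when the one before it is completed fails the run):
1. the pawl is pressed free while the arm is still up (value of joint rest_pawl above 0.22 rad and value of joint rest_arm above 0.64 rad), for 0.2 s.
2. the arm is pushed down level onto its stop (value of joint rest_arm below 0.05 rad), for 0.2 s.
At the end, for the whole second after the job is handed in: the arm lies level on its stop (within 0.05 rad) and at rest, the pawl is still free (above 0.18 rad), and every loose thing is within 30 mm of where it began (value of joint rest_arm below 0.05 rad and velocity of joint rest_arm between -0.05 and 0.05 rad/s and value of joint rest_pawl above 0.18 rad and distance of each of paddle, marver, mandrel_cup, frit_jar, bead_jar, brick, pick from where it was at the start of the episode below 0.03 m); the robot touches nothing.
It fails at once if the arm is forced down over the teeth with the pawl still in (value of joint rest_arm below 0.6 rad and value of joint rest_pawl below 0.1 rad).
It fails at once if the arm is lifted instead of pushed down (value of joint rest_arm above 0.91 rad).
It fails at once if a loose thing is pushed away, lifted or carried (moved over 30 mm) (distance of any of paddle, marver, mandrel_cup, frit_jar, bead_jar, brick, pick from where it was at the start of the episode above 0.03 m).
It also fails if it takes over 43 s, if anything falls off the work surface, if the arm or the gripper's body presses on something with over 40 N, if the wrist force passes 120 N, or if a joint passes its speed limit or range.

## Robot

A 7-joint arm with a two-finger parallel gripper is mounted at the origin on the work surface. World frame = base frame: x ahead of the robot, y to its left, z up, the work surface at z = 0. Lengths are in mm, angles in rad, forces in N, time in s.
With the tool pointing down it reaches from about 425 to 925 mm from the base axis. Payload 6.8 kg.
Tool frame: the origin (TCP) lies midway between the tips of the shut fingers; the grasp point (between the pads) lies 19 mm behind it (bot.hold_point_z is the distance from the TCP to the grasp point, in mm); x points along the fingers, y is the direction in which the jaws open and shut, and the axes are right-handed (so a half turn about x gives the same grasp; the last joint's range is limited). The gripper opens to 85 mm and grips with 20 to 120 N. Pads are 22 mm wide; open, the fingers measure 114 mm over their backs; the gripper's body (76 mm by 85 mm) begins 54 mm behind the grasp point. The pads swing forward as they close: fully open they stand 13 mm farther back than shut.
Start: joints at [1.171, 0.477, 0.022, 1.555, -0.011, 1.109, -0.083], TCP at [194.191, -646.481, 231.308] pointing down, gripper open.
Joint ranges: [-2.96, 2.96], [-0.34, 2.1], [-1.41, 1.46], [0.24, 2.44], [-1.37, 4.51], [0.17, 1.92], [-2.96, 2.96]. Speed limits (rad/s): [2.39, 2.39, 3.14, 3.14, 3.14, 3.14, 3.14].

## Interface

Orientations are given as a unit quaternion [x, y, z, w].
In Python, from bench import monitor, cams, workorder, spotter, bot gives the robot as it stands.
- The arm moves only by the tool step_arm, never from a script. Its argument "moves" is a list of rows, each a list of 3 entries, a list of its own where there are three numbers: the turn, a rotation vector about the tool's x, y, z each as a share of 90 degrees, from -1 to 1, then the shift along the tool's x, y, z each as a share of 100 mm, from -1 to 1, then the gripper command: -1 is shut, 1 is fully open, values between are in proportion. In form: [[[ax, ay, az], [tx, ty, tz], claw], ...]. A call has exactly 10 rows; each row is the pose to reach, as a shift and turn from the pose commanded when the call began, along the tool's axes at that moment; what a row does not reach only later rows make up. A row lasts 1/12 s, in which the tool goes at most 41.7 mm and 7.16 degrees, less where a joint would pass 70% of its speed; a pose out of reach is approached as far as the arm can. A call with a number of a shift or a turn outside -1 to 1 is refused whole. A call with a gripper value outside its range is refused whole. The fingers move at their own pace and stop on an object; "newtons" is the grip in N (left out, the last holds). Time passes only in rows, so rows that repeat a pose let the fingers close, or fill a call up. It gives the time, the measured TCP pose, the force and the opening at its end, in the units of the state.
- monitor.observe(): the state, without advancing time (a new reading comes with each control period).
- cams.get_image(name): name is "side" or "top"; returns the picture (384x512x3 uint8, red, green, blue); there is no depth.
- cams.get_calibration(name): a dict with "K" (3x3 intrinsics, pixels), "dist_coeffs" ([k1, k2, p1, p2, k3] as OpenCV has them; the pictures are not rectified), "extrinsics" (4x4, takes a point from camera to world coordinates). Camera axes: x right, y down, z forward; pixel columns grow to the right and rows downward; lengths in mm; the calibration is good to about 2 mm. A picture is of the moment at which its call begins. get_calibration takes no time and is no camera call.
- workorder.sign_off(): hands the job in, once; it reports no verdict.
Trained networks look in the newest picture that a camera, given by its name, has taken for a name from the list of things; names that differ only in an ending like _2 or _b are one class to them, and where a whole thing is asked for, a point or a joint stands for the part that bears it (a point fixed in the world has none). Each returns a list of dicts, best first, with "confidence" (0 to 1); they miss things now and then, are a little off and sometimes report something else, mostly with a low value. They report only what shows in the picture. A call takes as long as a camera call.
- spotter.masks_of(camera, thing): "pixels" (384x512 bool, what is visible of it) and "rect" ([left, top, right, bottom] in pixels, round what is visible of it).
The state is a dict: "t": time; "q": joint angles; "joint_velocities": joint speeds; "effort": joint torques, N m; "eef_pos": TCP position; "tcp_rot": TCP orientation; "ft_force": force on the tool from outside, world axes, zero at the start; "wrist_torque": the same for the moment, N m; "finger_gap": opening from 0.0 (shut) to 1.0 (fully open).
Only numpy, scipy, OpenCV 4.12 (cv2) and the standard library are available. Lean on these libraries where they do the work, as an engineer would, in place of code of your own. Each camera call takes 0.05 s, during which the arm holds its last target.

## Working session

There is one attempt and no reset: what is moved stays moved. The work goes in short steps, Python scripts to look and compute and a tool call to move; the robot and the scene stay as the last step left them, time stands still between calls to the robot, and variables do not carry over. Pictures are saved under pics/ and viewed, and the job is handed in when it is done.

Besides the shell and the picture viewer there is one more tool, called after "Emit:" by a JSON object that holds its "name" and its "arguments". step_arm: Moves the arm, as the interface text tells. Shift numbers are shares of 100 mm and turn numbers shares of 90 degrees, none past 1 either way. Its arguments: {"type":"object","properties":{"moves":{"type":"array","items":{"type":"array"}},"newtons":{"type":"number"}},"required":["moves"]}

```bash
mkdir -p pics; ls; python3 - <<'E'
from bench import monitor, cams, spotter
import cv2,numpy as np
s=monitor.observe();print({k:np.round(v,3).tolist() for k,v in s.items()})
for c in("side","top"):
    im=cams.get_image(c);cv2.imwrite(f"pics/{c}0.png",im[:,:,::-1])
    k=cams.get_calibration(c);print(c,np.round(k["K"],1).tolist(),k["dist_coeffs"],np.round(k["extrinsics"],3).tolist())
    for t in("tab_top","pad_top","rest"):
        for m in spotter.masks_of(c,t)[:2]:
            ys,xs=np.nonzero(m["pixels"]);print(t,m["confidence"],m["rect"],xs.mean(),ys.mean(),len(xs))
E
```

```text
pics
{'t': 0.0, 'q': [1.171, 0.478, 0.022, 1.556, -0.011, 1.109, -0.083], 'joint_velocities': [-0.0, -0.0, 0.001, 0.002, -0.001, 0.0, -0.001], 'effort': [0.0, -59.645, 1.608, -28.119, 0.012, 0.009, -0.0], 'eef_pos': [194.017, -645.911, 230.348], 'tcp_rot': [-0.699, -0.103, 0.7, -0.102], 'ft_force': [0.621, -0.027, 0.179], 'wrist_torque': [0.06, -0.01, -0.026], 'finger_gap': 1.001}
side [[408.3, 0.0, 257.8], [0.0, 408.3, 191.6], [0.0, 0.0, 1.0]] [-0.00482874  0.          0.          0.          0.        ] [[-0.75, -0.383, 0.54, -160.043], [-0.662, 0.437, -0.609, 775.73], [-0.003, -0.814, -0.581, 867.203], [0.0, 0.0, 0.0, 1.0]]
tab_top 0.58 [237.5, 155.8, 273.7, 182.8] 253.75109170305677 166.75109170305677 229
pad_top 0.64 [192.5, 169.3, 251.7, 211.2] 226.61609907120743 187.20278637770897 646
pad_top 0.25 [165.5, 209.0, 191.3, 236.0] 179.50715746421267 221.38036809815952 489
rest 0.59 [191.4, 156.0, 268.6, 244.2] 237.6734279918864 202.91764705882352 2465
top [[411.3, 0.0, 262.6], [0.0, 411.3, 194.6], [0.0, 0.0, 1.0]] [-0.01423233  0.          0.          0.          0.        ] [[-0.027, -0.99, 0.138, 366.141], [-1.0, 0.028, 0.008, 2.693], [-0.012, -0.138, -0.99, 1171.487], [0.0, 0.0, 0.0, 1.0]]
tab_top 0.81 [252.4, 157.8, 308.9, 169.5] 285.6123456790123 163.31358024691357 405
pad_top 0.89 [179.8, 147.9, 270.1, 174.8] 212.97380307136405 165.1318879855465 1107
pad_top 0.44 [197.7, 202.6, 255.7, 221.2] 218.6777456647399 214.17341040462426 692
rest 0.85 [181.1, 151.4, 308.4, 195.4] 243.3863564916693 173.04306821754165 3181
```

View pics/side0.png

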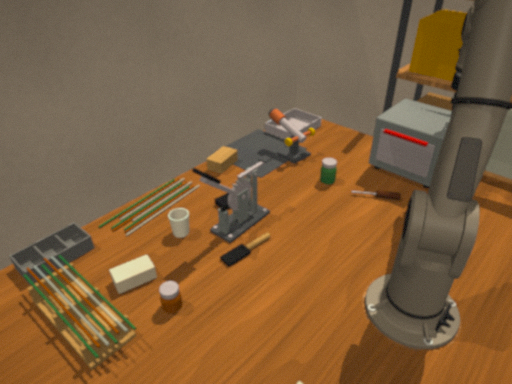

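View pics/top0.png

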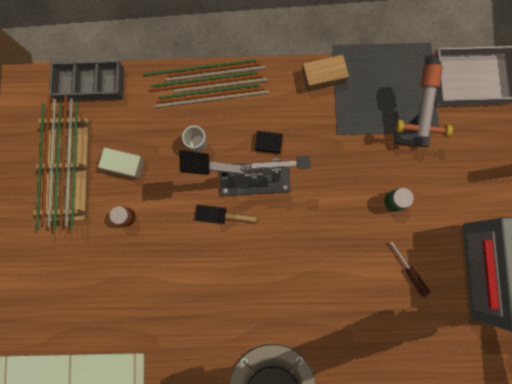

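```bash
python3 - <<'E'
import cv2
for c,(x0,y0,x1,y1) in dict(side=(150,130,300,260),top=(160,130,330,230)).items():
    im=cv2.imread(f"pics/{c}0.png")[y0:y1,x0:x1]
    cv2.imwrite(f"pics/{c}0z.png",cv2.resize(im,None,fx=4.5,fy=4.5,interpolation=cv2.INTER_CUBIC))
E
```

```text
(no output)
```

View pics/side0z.png

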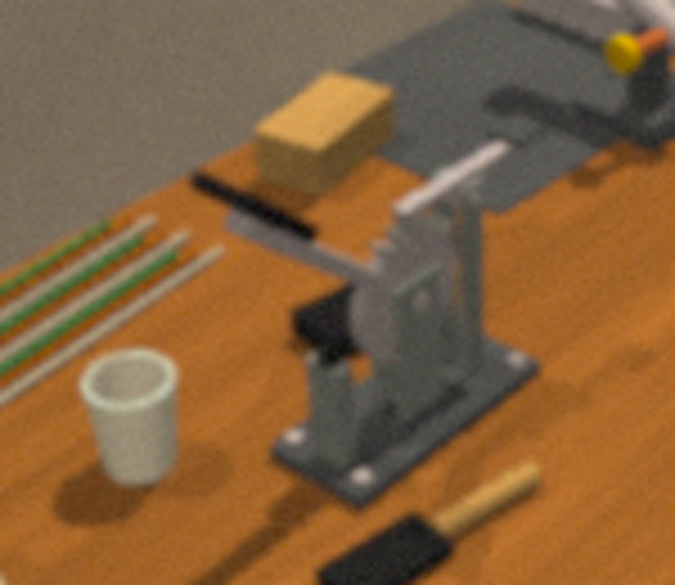

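View pics/top0z.png

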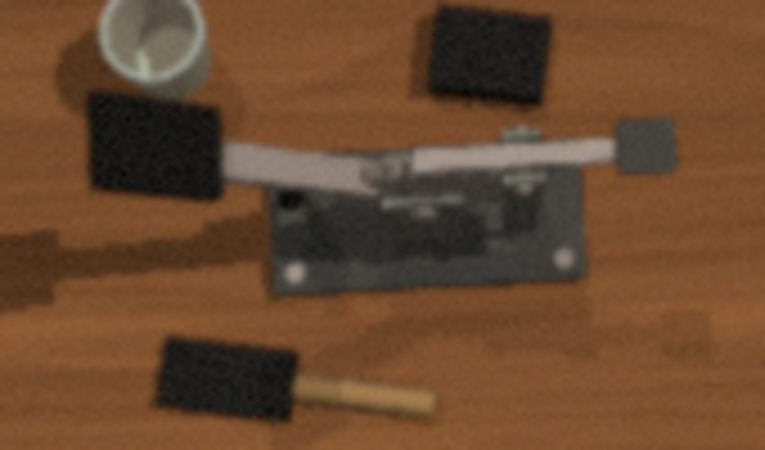

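The side view shows the rest with its pad up at about (205,172) and the tab at about (265,160). In the top view the tab is at about (303,162) and the pad at about (194,163), so rest +x points roughly along world +y. Next I fit the rest pose and arm angle from hand-picked corners in both views.

```bash
cat > h.py <<'E'
import numpy as np,cv2
from bench import cams
def proj(c,P):
    k=cams.get_calibration(c);E=np.linalg.inv(np.array(k["extrinsics"]))
    r,_=cv2.Rodrigues(E[:3,:3]);return cv2.projectPoints(np.array(P,float).reshape(-1,1,3),r,E[:3,3],np.array(k["K"]),np.array(k["dist_coeffs"]))[0][:,0]
def rest(p,pts):
    x,y,w=p[:3];c,s=np.cos(w),np.sin(w);pts=np.array(pts,float)
    return pts@np.array([[c,s,0],[-s,c,0],[0,0,1]])+[x,y,0]
def onarm(a,pts):
    c,s=np.cos(a),np.sin(a);pts=np.array(pts,float)
    return pts@np.array([[c,0,s],[0,1,0],[-s,0,c]])+[0,0,110]
E
cat > fit.py <<'E'
from h import *
from scipy.optimize import least_squares
zt=lambda u:np.array(u)/4.5+[160,130]; zs=lambda u:np.array(u)/4.5+[150,130]
plT=[(-100,-45,12),(100,-45,12)]  # filled by orientation: robot side is rest +y or -y
pad=[(152.5,y,19) for y in(-25,25)]+[(227.5,y,19) for y in(-25,25)]
def res(p,sel=None):
    r=[]
    # rest +x=world +y => rest +y = world -x (robot side)
    r+=list((proj("top",rest(p,[(100,45,12),(-100,45,12)]))-zt([(275,297),(585,277)])).ravel())
    r+=list((proj("side",rest(p,[(100,45,12),(-100,45,12),(100,-45,12)]))-zs([(362,497),(540,366),(275,450)])).ravel())
    r+=list((proj("top",rest(p,[(-125,0,188)]))-zt([(646,145)])).ravel())
    P=rest(p,onarm(p[3],[(227.5,-25,19),(152.5,-25,19),(152.5,25,19),(227.5,25,19)]))
    r+=list((proj("top",P)-zt([(90,93),(222,107),(220,198),(93,188)])).ravel())
    return np.array(r)
s=least_squares(res,[500,20,1.57,.8],loss="soft_l1",x_scale=[10,10,.1,.1])
p=s.x;print(p,np.round(s.fun.reshape(-1,2),1).tolist())
for n,q in dict(tab=[(-125,0,188)],hinge=[(0,0,110)],pad=onarm(p[3],[(190,0,19)]),level=[(190,0,129)]).items():print(n,rest(p,q))
np.save("p.npy",p)
E
python3 fit.py
python3 - <<'E'
from bench import monitor
from scipy.spatial.transform import Rotation as R
print(R.from_quat(monitor.observe()["tcp_rot"]).as_matrix().round(3))
E
```

```text
[576.10640508  32.85421822   1.59839594   0.7222432 ] [[-0.5, -0.3], [0.7, 0.2], [-1.0, 0.2], [-0.3, -1.5], [-2.3, -1.6], [0.3, 0.3], [0.3, -0.3], [-0.9, 0.4], [0.3, 1.0], [0.2, 0.5]]
tab [[579.55591847 -92.09817615 188.        ]]
hinge [[576.10640508  32.85421822 110.        ]]
pad [[572.51887322 162.80608266 249.85936702]]
level [[570.86314473 222.78185765 129.        ]]
[[-0.     0.288 -0.958]
 [ 0.    -0.958 -0.288]
 [-1.    -0.     0.   ]]
```

The fit residuals are about 1 px (2.8 px at worst). Before travelling I need the kiln height, because the kiln lies near the straight path.

```bash
python3 - <<'E'
import cv2
s=cv2.imread("pics/side0.png")[70:210,340:490];t=cv2.imread("pics/top0.png")[190:340,380:512]
a=cv2.resize(s,(400,373),interpolation=2);b=cv2.resize(t,(328,373),interpolation=2)
cv2.imwrite("pics/kiln.png",cv2.hconcat([a,b]))
E
```

```text
(no output)
```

View pics/kiln.png

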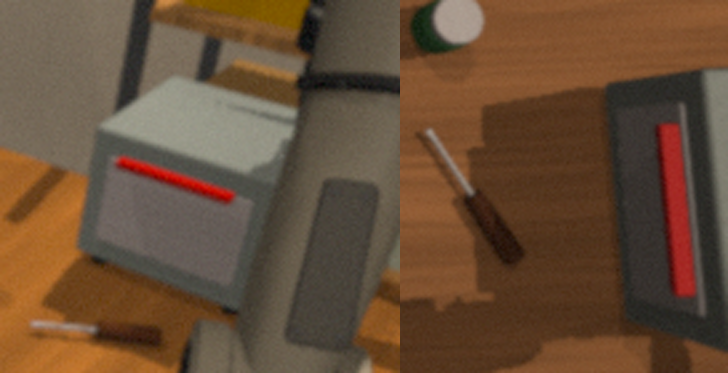

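```bash
python3 - <<'E'
from h import *
def tri(a,b):
    O=[];D=[]
    for c,u in(("side",a),("top",b)):
        k=cams.get_calibration(c);E=np.array(k["extrinsics"])
        d=cv2.undistortPoints(np.array([[u]],float),np.array(k["K"]),np.array(k["dist_coeffs"]))[0,0]
        d=E[:3,:3]@[*d,1];O.append(E[:3,3]);D.append(d/np.linalg.norm(d))
    t=np.linalg.lstsq(np.stack([D[0],-D[1]],1),O[1]-O[0],rcond=None)[0]
    return O[0]+t[0]*D[0],O[1]+t[1]*D[1]
print(tri((370.7,163.7),(463.7,225.4)));print(tri((377.5,118),(501.9,219)))
E
```

```text
(array([ 418.64605102, -551.69360544,   18.26135502]), array([ 424.33945644, -548.38515509,   16.96915695]))
(array([ 422.68203137, -546.67337427,  215.59772901]), array([ 426.65758487, -544.40691555,  214.55336052]))
```

The kiln top is at z≈215 and the TCP starts just above it, so I rise first, then travel.

Emit:
{"name": "step_arm", "arguments": {"moves": [[[0,0,0],[-0.3,0,0],-1],[[0,0,0],[-0.6,0,0],-1],[[0,0,0],[-0.7,0,0],-1],[[0,0,0],[-0.7,-0.15,-0.2],-1],[[0,0,0],[-0.7,-0.3,-0.4],-1],[[0,0,0],[-0.7,-0.5,-0.6],-1],[[0,0,0],[-0.7,-0.6,-0.8],-1],[[0,0,0],[-0.7,-0.7,-0.9],-1],[[0,0,0],[-0.7,-0.7,-0.9],-1],[[0,0,0],[-0.7,-0.7,-0.9],-1]]}}

```text
t: 1.23
eef_pos: [260.2, -553.6, 301.4]
tcp_rot: [-0.699, -0.103, 0.7, -0.103]
ft_force: [-0.9, -0.6, -0.9]
finger_gap: 0.002
```

Emit:
{"name": "step_arm", "arguments": {"moves": [[[0,0,0],[0,-0.15,-0.2],-1],[[0,0,0],[0,-0.3,-0.4],-1],[[0,0,0],[0,-0.5,-0.6],-1],[[0,0,0],[0,-0.6,-0.8],-1],[[0,0,0],[0,-0.8,-1],-1],[[0,0,0],[0,-0.8,-1],-1],[[0,0,0],[0,-0.8,-1],-1],[[0,0,0],[0,-0.8,-1],-1],[[0,0,0],[0,-0.8,-1],-1],[[0,0,0],[0,-0.8,-1],-1]]}}

```text
t: 2.07
eef_pos: [331.7, -449.7, 301.2]
tcp_rot: [-0.7, -0.102, 0.7, -0.102]
ft_force: [0.1, 0.2, -1.1]
finger_gap: 0.004
```

Emit:
{"name": "step_arm", "arguments": {"moves": [[[0,0,0],[0,-0.2,-0.25],-1],[[0,0,0],[0,-0.4,-0.5],-1],[[0,0,0],[0,-0.6,-0.75],-1],[[0,0,0],[0,-0.8,-1],-1],[[0,0,0],[0,-0.8,-1],-1],[[0,0,0],[0,-0.8,-1],-1],[[0,0,0],[0,-0.8,-1],-1],[[0,0,0],[0,-0.8,-1],-1],[[0,0,0],[0,-0.8,-1],-1],[[0,0,0],[0,-0.8,-1],-1]]}}

```text
t: 2.9
eef_pos: [405.0, -343.9, 301.2]
tcp_rot: [-0.7, -0.102, 0.7, -0.102]
ft_force: [0.8, 0.1, 1.0]
finger_gap: -0.001
```

Emit:
{"name": "step_arm", "arguments": {"moves": [[[0,0,0],[0,-0.2,-0.25],-1],[[0,0,0],[0,-0.4,-0.5],-1],[[0,0,0],[0,-0.6,-0.75],-1],[[0,0,0],[0,-0.8,-1],-1],[[0,0,0],[0,-0.8,-1],-1],[[0,0,0],[0,-0.8,-1],-1],[[0,0,0],[0,-0.8,-1],-1],[[0,0,0],[0,-0.8,-1],-1],[[0,0,0],[0,-0.8,-1],-1],[[0,0,0],[0,-0.8,-1],-1]]}}

```text
t: 3.73
eef_pos: [477.9, -238.5, 301.3]
tcp_rot: [-0.7, -0.102, 0.7, -0.102]
ft_force: [0.0, -0.3, 0.0]
finger_gap: -0.005
```

Emit:
{"name": "step_arm", "arguments": {"moves": [[[0,0,0],[0,-0.2,-0.25],-1],[[0,0,0],[0,-0.4,-0.5],-1],[[0,0,0],[0,-0.6,-0.75],-1],[[0,0,0],[0,-0.8,-1],-1],[[0,0,0],[0,-0.8,-1],-1],[[0,0,0],[0,-0.8,-1],-1],[[0,0,0],[0,-0.8,-1],-1],[[0,0,0],[0,-0.8,-1],-1],[[0,0,0],[0,-0.8,-1],-1],[[0,0,0],[0,-0.8,-1],-1]]}}

```text
t: 4.57
eef_pos: [550.8, -133.3, 301.4]
tcp_rot: [-0.7, -0.102, 0.7, -0.102]
ft_force: [-0.0, 1.7, -1.0]
finger_gap: -0.003
```

Emit:
{"name": "step_arm", "arguments": {"moves": [[[0,0,0],[0,-0.15,-0.2],-1],[[0,0,0],[0,-0.29,-0.39],-1],[[0,0,0],[0,-0.29,-0.39],-1],[[0,0,0],[0.2,-0.29,-0.39],-1],[[0,0,0],[0.4,-0.29,-0.39],-1],[[0,0,0],[0.6,-0.29,-0.39],-1],[[0,0,0],[0.8,-0.29,-0.39],-1],[[0,0,0],[0.9,-0.29,-0.39],-1],[[0,0,0],[0.9,-0.29,-0.39],-1],[[0,0,0],[0.9,-0.29,-0.39],-1]]}}

```text
t: 5.4
eef_pos: [580.2, -93.4, 211.5]
tcp_rot: [-0.699, -0.103, 0.7, -0.103]
ft_force: [-0.1, 0.7, -0.2]
finger_gap: -0.002
```

```bash
cat > look.py <<'E'
import sys,cv2
from bench import cams,monitor
n=sys.argv[1]
o=[]
for c,(x0,y0,x1,y1) in dict(side=(150,110,300,250),top=(160,110,330,250)).items():
    im=cams.get_image(c)[y0:y1,x0:x1,::-1].copy()
    o.append(cv2.resize(im,None,fx=2.4,fy=2.4,interpolation=2))
cv2.imwrite(f"pics/{n}.png",cv2.hconcat(o));s=monitor.observe();print(s["t"],s["eef_pos"],s["ft_force"])
E
python3 look.py a1
```

```text
5.5 [581.14710606 -93.19790067 212.71936991] [-0.02343466 -0.0071679   1.06882425]
```

View pics/a1.png

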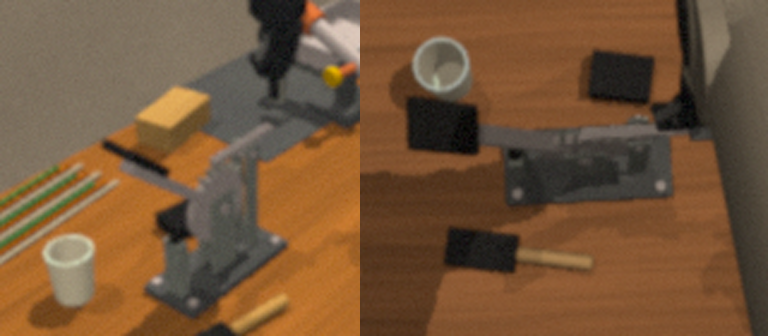

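```bash
python3 - <<'E'
from h import *
for c,o in(("side",(150,110)),("top",(160,110))):
    q=proj(c,[(580.5,-93.3,212),(579.6,-92,188),(580,-93,260)]);print(c,q,(q-o)*2.4+([360,0] if c=="top" else 0))
E
```

```text
side [[264.47729073 151.18475628]
 [264.3768502  157.88379102]
 [264.63847382 137.94819181]] [[274.74549776  98.84341508]
 [274.50444047 114.92109845]
 [275.13233718  67.07566035]]
top [[305.19059485 159.95939875]
 [303.77904861 162.51483064]
 [306.99110822 155.48787984]] [[708.45742765 119.90255699]
 [705.06971667 126.03559353]
 [712.77865972 109.17091162]]
```

```bash
python3 - <<'E'
import cv2
im=cv2.imread("pics/a1.png");a=cv2.resize(im[40:160,200:340],None,fx=2.7,fy=2.7,interpolation=2);b=cv2.resize(im[60:180,600:740],None,fx=2.7,fy=2.7,interpolation=2)
cv2.imwrite("pics/a1z.png",cv2.hconcat([a,b]))
E
```

```text
(no output)
```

View pics/a1z.png

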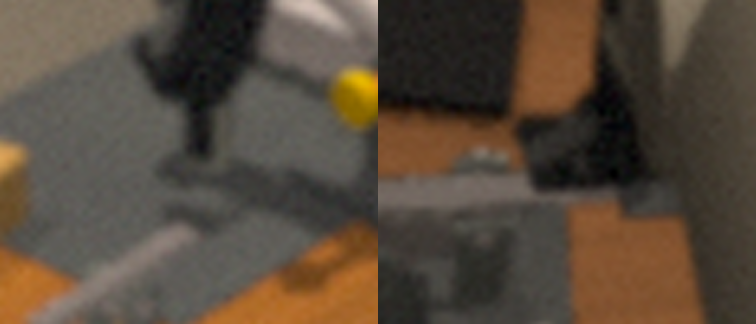

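Emit:
{"name": "step_arm", "arguments": {"moves": [[[0,0,0],[0.1,0,0],-1],[[0,0,0],[0.18,0,0],-1],[[0,0,0],[0.22,0,0],-1],[[0,0,0],[0.26,0,0],-1],[[0,0,0],[0.3,0,0],-1],[[0,0,0],[0.34,0,0],-1],[[0,0,0],[0.38,0,0],-1],[[0,0,0],[0.42,0,0],-1],[[0,0,0],[0.44,0,0],-1],[[0,0,0],[0.44,0,0],-1]]}}

```text
t: 6.33
eef_pos: [580.4, -93.1, 166.9]
tcp_rot: [0.7, 0.103, -0.7, 0.103]
ft_force: [0.9, -2.1, 1.6]
finger_gap: 0.001
```

```bash
python3 look.py a2
```

```text
6.4333 [580.28921918 -92.49944145 167.14048137] [ 0.56900964 -2.2850621   2.02760982]
```

View pics/a2.png

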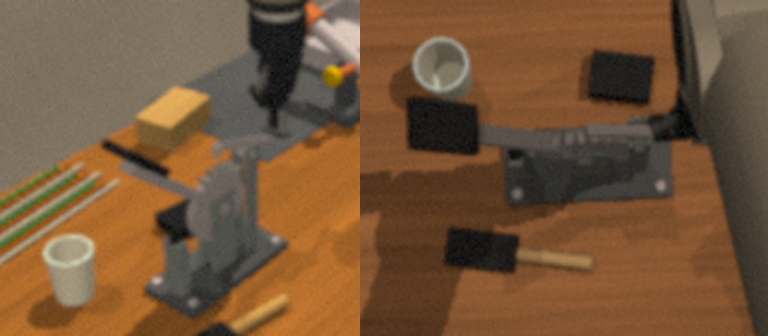

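The pawl has swung: its bar now sits lower at the tab end and its nose is up, with about 2 N on the tip. I press on to the stop.

Emit:
{"name": "step_arm", "arguments": {"moves": [[[0,0,0],[0.02,0,0],-1],[[0,0,0],[0.04,0,0],-1],[[0,0,0],[0.05,0,0],-1],[[0,0,0],[0.06,0,0],-1],[[0,0,0],[0.07,0,0],-1],[[0,0,0],[0.07,0,0],-1],[[0,0,0],[0.07,0,0],-1],[[0,0,0],[0.07,0,0],-1],[[0,0,0],[0.07,0,0],-1],[[0,0,0],[0.07,0,0],-1]]}}

```text
t: 7.27
eef_pos: [580.7, -92.4, 162.7]
tcp_rot: [0.7, 0.103, -0.699, 0.103]
ft_force: [-7.0, -1.6, 19.9]
finger_gap: 0.002
```

The force jumped to 20 N, so the pawl is on its stop. I lift straight off and travel over to the pad.

Emit:
{"name": "step_arm", "arguments": {"moves": [[[0,0,0],[-0.1,0,0],-1],[[0,0,0],[-0.3,0,0],-1],[[0,0,0],[-0.6,0,0],-1],[[0,0,0],[-0.9,0,0],-1],[[0,0,0],[-1,0,0],-1],[[0,0,0],[-1,0,0],-1],[[0,0,0],[-1,0,0],-1],[[0,0,0],[-1,0,0],-1],[[0,0,0],[-1,0,0],-1],[[0,0,0],[-1,0,0],-1]]}}

```text
t: 8.1
eef_pos: [579.5, -92.8, 258.7]
tcp_rot: [-0.699, -0.103, 0.7, -0.103]
ft_force: [0.1, -0.4, 0.2]
finger_gap: -0.001
```

Emit:
{"name": "step_arm", "arguments": {"moves": [[[0,0,0],[-0.3,0,0],-1],[[0,0,0],[-0.6,0,0],-1],[[0,0,0],[-0.8,0,0],-1],[[0,0,0],[-0.8,-0.2,-0.06],-1],[[0,0,0],[-0.8,-0.5,-0.14],-1],[[0,0,0],[-0.8,-0.8,-0.22],-1],[[0,0,0],[-0.8,-1,-0.27],-1],[[0,0,0],[-0.8,-1,-0.27],-1],[[0,0,0],[-0.8,-1,-0.27],-1],[[0,0,0],[-0.8,-1,-0.27],-1]]}}

```text
t: 8.93
eef_pos: [577.3, 9.5, 339.6]
tcp_rot: [-0.699, -0.102, 0.7, -0.103]
ft_force: [0.1, -0.4, -0.4]
finger_gap: -0.001
```

```bash
python3 look.py a3
```

```text
9.0333 [577.42721619   8.75123358 339.83330061] [-0.63038912  0.50445892  0.76582566]
```

View pics/a3.png

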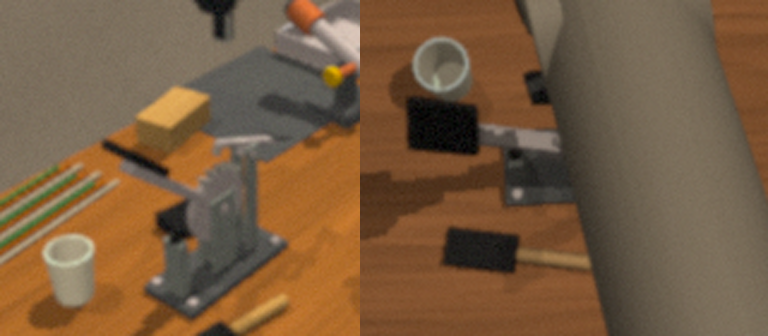

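The pawl bar stays tipped, with the tab end down, so it is free. The arm is still up. Now to a point above the pad.

Emit:
{"name": "step_arm", "arguments": {"moves": [[[0,0,0],[0,-0.3,-0.08],-1],[[0,0,0],[0,-0.6,-0.16],-1],[[0,0,0],[0,-0.9,-0.24],-1],[[0,0,0],[0,-1,-0.27],-1],[[0,0,0],[0,-1,-0.27],-1],[[0,0,0],[0,-1,-0.27],-1],[[0,0,0],[0,-1,-0.27],-1],[[0,0,0],[0,-1,-0.27],-1],[[0,0,0],[0,-1,-0.27],-1],[[0,0,0],[0,-1,-0.27],-1]]}}

```text
t: 9.87
eef_pos: [574.7, 112.8, 340.3]
tcp_rot: [-0.7, -0.102, 0.7, -0.102]
ft_force: [-0.6, 1.0, 1.2]
finger_gap: -0.0
```

Emit:
{"name": "step_arm", "arguments": {"moves": [[[0,0,0],[0,-0.2,-0.05],-1],[[0,0,0],[0,-0.35,-0.09],-1],[[0,0,0],[0,-0.47,-0.12],-1],[[0,0,0],[0,-0.47,-0.12],-1],[[0,0,0],[0.2,-0.47,-0.12],-1],[[0,0,0],[0.4,-0.47,-0.12],-1],[[0,0,0],[0.55,-0.47,-0.12],-1],[[0,0,0],[0.65,-0.47,-0.12],-1],[[0,0,0],[0.65,-0.47,-0.12],-1],[[0,0,0],[0.65,-0.47,-0.12],-1]]}}

```text
t: 10.7
eef_pos: [572.6, 161.9, 275.3]
tcp_rot: [-0.699, -0.102, 0.7, -0.103]
ft_force: [0.3, 1.0, 1.0]
finger_gap: -0.001
```

```bash
python3 look.py a4
```

```text
10.8 [573.13873685 162.51598575 276.4802033 ] [0.40397805 0.54294804 0.00077907]
```

View pics/a4.png

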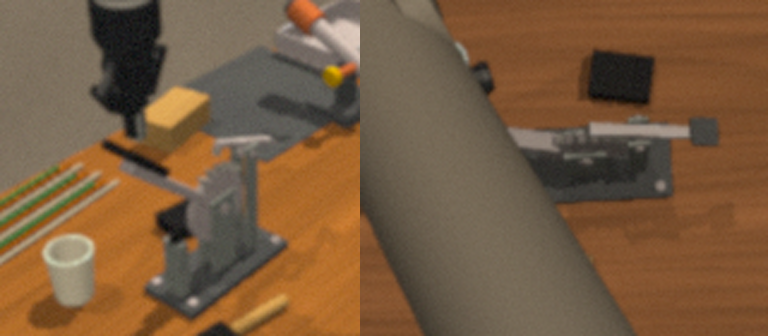

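The fingertip stands just above the pad's middle. I push down along the arc in two parts.

Emit:
{"name": "step_arm", "arguments": {"moves": [[[0,0,0],[0.15,0,0],-1],[[0,0,0],[0.25,0,0],-1],[[0,0,0],[0.35,-0.07,-0.02],-1],[[0,0,0],[0.43,-0.16,-0.04],-1],[[0,0,0],[0.54,-0.25,-0.07],-1],[[0,0,0],[0.65,-0.32,-0.09],-1],[[0,0,0],[0.78,-0.39,-0.11],-1],[[0,0,0],[0.91,-0.45,-0.12],-1],[[0,0,0],[1,-0.48,-0.13],-1],[[0,0,0],[1,-0.48,-0.13],-1]]}}

```text
t: 11.63
eef_pos: [569.3, 213.6, 172.5]
tcp_rot: [-0.698, -0.104, 0.701, -0.103]
ft_force: [-0.9, 0.3, -0.8]
finger_gap: -0.001
```

```bash
python3 look.py a5
```

```text
11.7333 [570.428992   212.76032008 174.54010081] [ 0.87486015 -0.74547926  0.57520087]
```

View pics/a5.png

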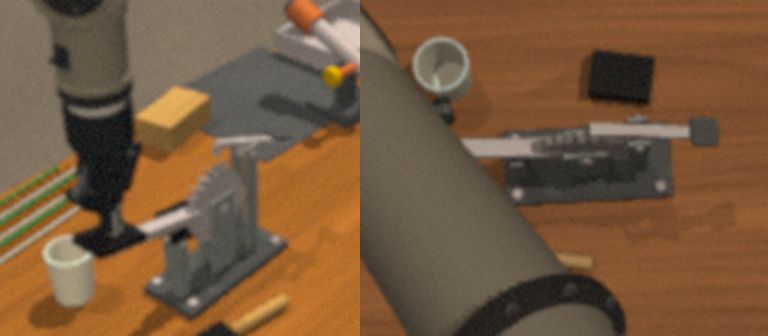

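Emit:
{"name": "step_arm", "arguments": {"moves": [[[0,0,0],[0.1,-0.03,-0.01],-1],[[0,0,0],[0.18,-0.05,-0.01],-1],[[0,0,0],[0.24,-0.07,-0.02],-1],[[0,0,0],[0.3,-0.08,-0.02],-1],[[0,0,0],[0.35,-0.09,-0.02],-1],[[0,0,0],[0.39,-0.09,-0.02],-1],[[0,0,0],[0.42,-0.09,-0.02],-1],[[0,0,0],[0.44,-0.09,-0.02],-1],[[0,0,0],[0.44,-0.09,-0.02],-1],[[0,0,0],[0.44,-0.09,-0.02],-1]]}}

```text
t: 12.57
eef_pos: [570.0, 221.0, 130.9]
tcp_rot: [-0.699, -0.103, 0.7, -0.103]
ft_force: [0.2, -0.2, -0.2]
finger_gap: -0.001
```

Emit:
{"name": "step_arm", "arguments": {"moves": [[[0,0,0],[0.01,0,0],-1],[[0,0,0],[0.02,0,0],-1],[[0,0,0],[0.03,0,0],-1],[[0,0,0],[0.04,0,0],-1],[[0,0,0],[0.04,0,0],-1],[[0,0,0],[0.04,0,0],-1],[[0,0,0],[0.04,0,0],-1],[[0,0,0],[0.04,0,0],-1],[[0,0,0],[0.04,0,0],-1],[[0,0,0],[0.04,0,0],-1]]}}

```text
t: 13.4
eef_pos: [570.3, 221.2, 129.0]
tcp_rot: [0.7, 0.102, -0.7, 0.103]
ft_force: [-5.3, -3.3, 14.0]
finger_gap: 0.002
```

```bash
python3 look.py a6
```

```text
13.5 [570.26329976 221.22253202 128.98322301] [-5.0777667  -3.35457127 14.59158212]
```

View pics/a6.png

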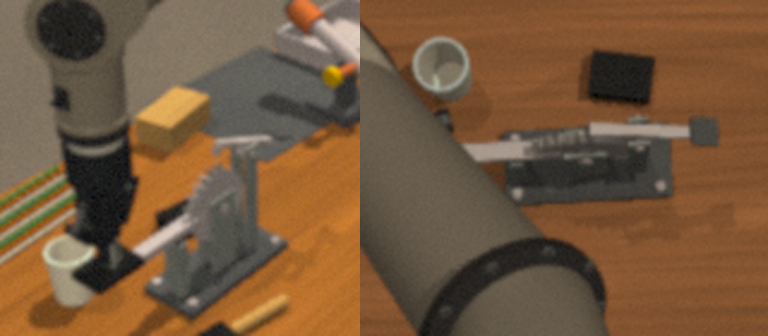

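The force is 14 N at z = 129.0, which is the level height of the pad, so the arm is on its stop. I lift straight off and check.

Emit:
{"name": "step_arm", "arguments": {"moves": [[[0,0,0],[-0.05,0,0],-1],[[0,0,0],[-0.15,0,0],-1],[[0,0,0],[-0.35,0,0],-1],[[0,0,0],[-0.6,0,0],-1],[[0,0,0],[-0.85,0,0],-1],[[0,0,0],[-1,0,0],-1],[[0,0,0],[-1,0,0],-1],[[0,0,0],[-1,0,0],-1],[[0,0,0],[-1,0,0],-1],[[0,0,0],[-1,0,0],-1]]}}

```text
t: 14.33
eef_pos: [569.7, 220.9, 225.9]
tcp_rot: [-0.699, -0.103, 0.7, -0.103]
ft_force: [-0.3, 1.2, -0.6]
finger_gap: -0.004
```

Emit:
{"name": "step_arm", "arguments": {"moves": [[[0,0,0],[-0.3,0,0],-1],[[0,0,0],[-0.6,0,0],-1],[[0,0,0],[-0.8,0.2,0],-1],[[0,0,0],[-0.8,0,0],-1],[[0,0,0],[-0.8,-0.3,0],-1],[[0,0,0],[-0.8,-0.6,0],-1],[[0,0,0],[-0.8,-0.9,0],-1],[[0,0,0],[-0.8,-1,0],-1],[[0,0,0],[-0.8,-1,0],-1],[[0,0,0],[-0.8,-1,0],-1]]}}

```text
t: 15.17
eef_pos: [541.5, 316.9, 306.2]
tcp_rot: [-0.699, -0.103, 0.7, -0.104]
ft_force: [0.7, -0.8, -0.6]
finger_gap: -0.001
```

```bash
python3 look.py a7; python3 - <<'E'
from h import *
from bench import cams
p=np.load("p.npy")
P=rest(p,[(227.5,-25,129),(152.5,-25,129),(152.5,25,129),(227.5,25,129)])
o=[]
for c,(x0,y0,x1,y1) in dict(side=(130,110,280,250),top=(150,110,320,250)).items():
    im=cams.get_image(c)[:,:,::-1].copy();cv2.imwrite(f"pics/{c}9.png",im)
    q=proj(c,P); im=cv2.resize(im[y0:y1,x0:x1],None,fx=2.4,fy=2.4,interpolation=2)
    cv2.polylines(im,[np.int32((q-[x0,y0])*2.4)],True,(0,255,255),1);o.append(im)
cv2.imwrite("pics/a8.png",cv2.hconcat(o))
E
```

```text
15.2667 [542.58131188 315.10590603 306.53409054] [ 0.11334129  0.00147366 -0.14970983]
```

View pics/a8.png

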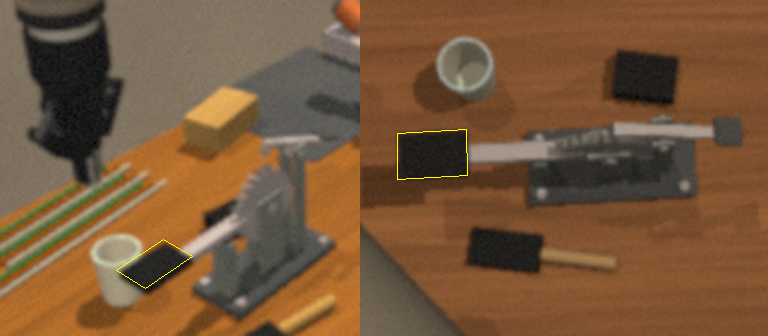

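View pics/top9.png

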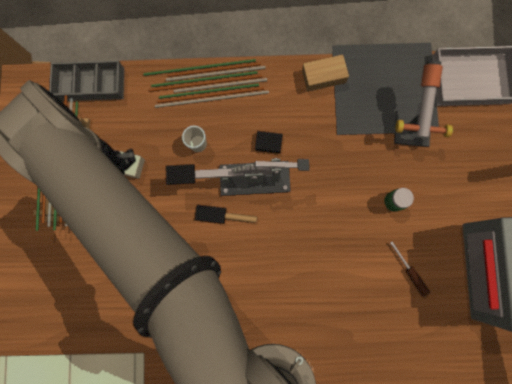

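View pics/side9.png

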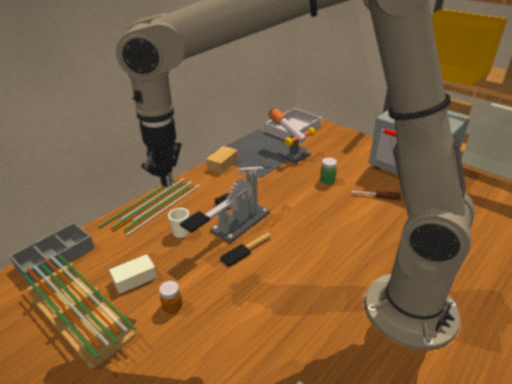

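The pad coincides with its predicted level outline in both views, to within a pixel or two. The pawl is still tipped and every loose thing is at its old pixels.

```bash
python3 - <<'E'
from bench import workorder
print(workorder.sign_off())
E
```

```text
the job is handed in; nothing more can be done
None
```

I pressed the thumb tab down to its stop with the shut fingertips, then pushed the raised arm down along its arc until it lay level. The job was handed in at about 15.3 s of the 43 s allowed; the sign-off gives no verdict.

- **Pawl:** with the tip at z ≈ 163 mm the force rose to about 20 N, which I took as the stop. In the last pictures the pawl is still tipped free. I judged that by eye, as I did not measure its angle.
- **Arm:** the fingertip met its stop at z = 129.0 mm under about 14 N, matching the stated level pad height. After I lifted off, the pad matched its predicted level outline in both cameras.
- **Loose things:** by eye, all the loose things that show are where they began. The brick, the amber jar and the cup are partly hidden in one view or the other by the arm or the pad.
- **Robot:** the gripper stands clear at z ≈ 306 mm, with the force reading near zero.

No check failed or disagreed.

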